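# Find the lid that snaps onto the rivet canister

## Task

Close the rivet canister that stands in the red ring: only one of the three look-alike lids on the cork mat fits its rim, so try them until you find it and press that one fully home, so that it snaps down level on the shoulder. The two other lids must lie flat on the cork mat, right way up, at the end; leave the tape, mallet, bone folder and scissors where they are.

Things in the scene. Friction and masses are not known exactly. Their poses are not given: they have to be found in the camera images.
- lid_a: loose lid, brown with a tan disc, 108 diameter, 17 thick, 100-170 g; brass bar handle in the middle of its top, 36 long (lid's x), 14 wide (y), 30 high, so 47 in all. Origin: centre of the flat underside, z up. Lies right way up on the mat. The lids differ only in the hidden ring groove underneath, 13 deep; which fits changes each time.
- lid_b: second loose lid, brown with a tan disc, 108 diameter, 17 thick, 100-170 g; brass bar handle in the middle of its top, 36 long (lid's x), 14 wide (y), 30 high, so 47 in all. Origin: centre of the flat underside, z up. Lies right way up on the mat. Looks the same.
- lid_c: third loose lid, brown with a tan disc, 108 diameter, 17 thick, 100-170 g; brass bar handle in the middle of its top, 36 long (lid's x), 14 wide (y), 30 high, so 47 in all. Origin: centre of the flat underside, z up. Lies right way up on the mat. Looks the same.
- holder: red ring fixed to the bench, 144 diameter, 14 high, round the canister to be closed (two more open canisters at the back are not). Origin: its centre at bench level, z up. The canister, fixed and coaxial, is black, 112 diameter, its flat shoulder 60 above the bench.
- lip (a point): centre of the canister's mouth, at the top of its thin upstanding lip, 72 above the bench. The lip's rounded bead, 4 wide, is 70, 80 or 90 in diameter; just one lid has its groove there, 1.3 clear each side, any yaw. A wrong lid rests on the bead, underside about 72 above the bench, and goes no lower however pushed.
- seat (a point): same axis, level with the shoulder, 60 above the bench: where the right lid's underside ends. Six spring balls inside the lip hold it: set down centred it stops on them, underside some 67 above the bench; a straight push of some 8 to 20 N clicks it down onto the shoulder, where it stays. Cocked, it jams.
- mat: cork mat fixed to the bench, 310 (its x) by 330 (its y), 3 thick, on which the three lids lie. Origin: centre of its underside, at bench level.
- tape: loose roll of white tape lying flat, 90 diameter, 19 high, on the right nearer the robot. Origin: centre of its underside. To be left alone.
- mallet: loose mallet lying down, tan head 48 diameter by 85, handle 170 long, on the left. Origin: under its head. To be left alone.
- folder: loose cream-coloured bone folder, 140 by 22 by 6, on the right. Origin: centre of its underside. To be left alone.
- scissors: loose scissors with black handles lying flat, 200 long, on the left nearer the robot. Origin: at their pivot, bench level. To be left alone.

How it is judged (in metres and radians):
At the end, for the whole second after the job is handed in: One lid is home on the canister in the red ring: within 3 mm of its axis, level within 0.05 rad, underside 56 to 62 mm above the bench; the two others lie flat, right way up (0.06 rad), centres on the cork mat, underside under 7 mm above the bench; all at rest ((((horizontal distance between lid_a and holder below 0.003 m and z of lid_a in the frame of holder between 0.056 and 0.062 m and angle between lid_a's own z axis and vertical below 0.05 rad) and (z of lid_b in the frame of mat below 0.007 m and angle between lid_b's own z axis and vertical below 0.06 rad and x of lid_b in the frame of mat between -0.155 and 0.155 m and y of lid_b in the frame of mat between -0.165 and 0.165 m) and (z of lid_c in the frame of mat below 0.007 m and angle between lid_c's own z axis and vertical below 0.06 rad and x of lid_c in the frame of mat between -0.155 and 0.155 m and y of lid_c in the frame of mat between -0.165 and 0.165 m)) or ((horizontal distance between lid_b and holder below 0.003 m and z of lid_b in the frame of holder between 0.056 and 0.062 m and angle between lid_b's own z axis and vertical below 0.05 rad) and (z of lid_a in the frame of mat below 0.007 m and angle between lid_a's own z axis and vertical below 0.06 rad and x of lid_a in the frame of mat between -0.155 and 0.155 m and y of lid_a in the frame of mat between -0.165 and 0.165 m) and (z of lid_c in the frame of mat below 0.007 m and angle between lid_c's own z axis and vertical below 0.06 rad and x of lid_c in the frame of mat between -0.155 and 0.155 m and y of lid_c in the frame of mat between -0.165 and 0.165 m)) or ((horizontal distance between lid_c and holder below 0.003 m and z of lid_c in the frame of holder between 0.056 and 0.062 m and angle between lid_c's own z axis and vertical below 0.05 rad) and (z of lid_a in the frame of mat below 0.007 m and angle between lid_a's own z axis and vertical below 0.06 rad and x of lid_a in the frame of mat between -0.155 and 0.155 m and y of lid_a in the frame of mat between -0.165 and 0.165 m) and (z of lid_b in the frame of mat below 0.007 m and angle between lid_b's own z axis and vertical below 0.06 rad and x of lid_b in the frame of mat between -0.155 and 0.155 m and y of lid_b in the frame of mat between -0.165 and 0.165 m))) and linear speed of each of lid_a, lid_b, lid_c below 0.01 m/s); the robot touches nothing.
It fails at once if the tape moved more than 30 mm (distance of tape from where it was at the start of the episode above 0.03 m).
It fails at once if the mallet moved more than 30 mm (distance of mallet from where it was at the start of the episode above 0.03 m).
It fails at once if the folder moved more than 30 mm (distance of folder from where it was at the start of the episode above 0.03 m).
It fails at once if the scissors moved more than 30 mm (distance of scissors from where it was at the start of the episode above 0.03 m).
It also fails if it takes over 72 s, if anything falls off the work surface, if the arm or the gripper's body presses on something with over 40 N, if the wrist force passes 120 N, or if a joint passes its speed limit or range.

## Robot

A 6-joint arm with a two-finger parallel gripper is mounted at the origin on the work surface. World frame = base frame: x ahead of the robot, y to its left, z up, the work surface at z = 0. Lengths are in m, angles in degrees, forces in N, time in s.
With the tool pointing down it reaches from about 0.4 to 0.825 m from the base axis. Payload 7 kg.
Tool frame: the origin (TCP) lies midway between the tips of the shut fingers; the grasp point (between the pads) lies 19 mm behind it (r.hold_point_z is the distance from the TCP to the grasp point, in m); y points along the fingers, z is the direction in which the jaws open and shut, and the axes are right-handed (so a half turn about y gives the same grasp; the last joint's range is limited). The gripper opens to 88 mm and grips with 3 to 60 N. Pads are 19 mm wide; open, the fingers measure 130 mm over their backs; the gripper's body (78 mm by 193 mm) begins 47 mm behind the grasp point.
Start: joints at [89.616, 20.546, 0.682, 0, -70.136, -16.507], TCP at [0.196, 0.646, 0.227] pointing down, gripper open.
Joint ranges: [-176.03, 176.03], [-82.01, 121.73], [-58.28, 71.71], [-173.87, 95.51], [-174.79, -0.11], [-173.66, 173.66]. Speed limits (degrees/s): [136.94, 136.94, 172.46, 180, 180, 180].

## Interface

Orientations are given as [roll, pitch, yaw] about the fixed x, y, z axes, in that order (R = Rz(yaw) Ry(pitch) Rx(roll)).
In Python, from plant import r, imaging gives the robot as it stands.
- The arm moves only by the tool drive_tool, never from a script. Its argument "deltas" is a list of rows, each a list of 6 numbers: the shift along the world's x, y, z in cm, then the turn, a rotation vector about the world's x, y, z in rad. In form: [[tx, ty, tz, rx, ry, rz], ...]. A call has exactly 8 rows; each row is the pose to reach, as a shift and turn from the pose commanded when the call began; what a row does not reach only later rows make up. A row lasts 1/12 s, in which the tool goes at most 41.7 mm and 7.16 degrees, less where a joint would pass 70% of its speed; a pose out of reach is approached as far as the arm can. A call with a gripper value outside its range is refused whole. "claw" is the opening, from 0 (shut) to 1 (fully open), set as the call begins (left out, the last holds). The fingers move at their own pace and stop on an object; "squeeze" is the grip in N (left out, the last holds). Time passes only in rows, so rows that repeat a pose let the fingers close, or fill a call up. It gives the time, the measured TCP pose, the force and the opening at its end, in the units of the state.
- r.get_state(): the state, without advancing time (a new reading comes with each control period).
- imaging.capture(name): name is "scene" or "top" or "wrist"; returns the picture (400x640x3 uint8, red, green, blue); there is no depth.
- imaging.get_calibration(name): a dict with "mtx" (3x3 intrinsics, pixels), "R" (3x3) and "t" (3): a world point X has camera coordinates R X + t; the wrist camera has in their place "T_tool_cam" (4x4, takes a point from camera to tool coordinates, whose origin is the TCP and whose axes are the tool frame's). Camera axes: x right, y down, z forward; pixel columns grow to the right and rows downward; lengths in m; the calibration is good to about 2 mm. A picture is of the moment at which its call begins: read the wrist's pose just before it. get_calibration takes no time and is no camera call.
- r.close_job(): hands the job in, once; it reports no verdict.
Trained networks look in the newest picture that a camera, given by its name, has taken for a name from the list of things; names that differ only in an ending like _2 or _b are one class to them, and where a whole thing is asked for, a point or a joint stands for the part that bears it (a point fixed in the world has none). Each returns a list of dicts, best first, with "score" (0 to 1); they miss things now and then, are a little off and sometimes report something else, mostly with a low value. They report only what shows in the picture. A call takes as long as a camera call.
- imaging.search_frame(camera, label): "bbox" ([left, top, right, bottom] in pixels, round what is visible of it).
- imaging.outline_of(camera, label): "region" (400x640 bool, what is visible of it) and "bbox" ([left, top, right, bottom] in pixels, round what is visible of it).
- imaging.landmark_of(camera, label): "position" ([column, row] in pixels: a listed point, or the origin of a listed thing).
The state is a dict: "time_s": time; "joints": joint angles; "qd": joint speeds; "joint_torque": joint torques, N m; "tcp_pos": TCP position; "eef_rot": TCP orientation; "contact_force": force on the tool from outside, world axes, zero at the start; "moment": the same for the moment, N m; "gripper_width": finger opening in m.
Only numpy, scipy, OpenCV 4.12 (cv2) and the standard library are available. Lean on these libraries where they do the work, as an engineer would, in place of code of your own. Each camera call takes 0.05 s, during which the arm holds its last target.

## Working session

There is one attempt and no reset: what is moved stays moved. The work goes in short steps, Python scripts to look and compute and a tool call to move; the robot and the scene stay as the last step left them, time stands still between calls to the robot, and variables do not carry over. Pictures are saved under pics/ and viewed, and the job is handed in when it is done.

Besides the shell and the picture viewer there is one more tool, called as a command line: name --pt "numbers of a row" for each row, then --argument value for the rest. drive_tool: Moves the arm, as the interface text tells. Its arguments: {"type":"object","properties":{"deltas":{"type":"array"},"claw":{"type":"number"},"squeeze":{"type":"number"}},"required":["deltas"]}

```bash
ls; mkdir -p pics; cat > h.py <<'E'
import numpy as np, cv2
from plant import r, imaging
def save(n,img): cv2.imwrite('pics/'+n+'.png',cv2.cvtColor(np.asarray(img),cv2.COLOR_RGB2BGR))
E
python3 - <<'E'
from h import *
print(r.get_state(), r.hold_point_z)
for c in ['scene','top','wrist']:
    save(c+'0',imaging.capture(c)); print(c,imaging.get_calibration(c))
for c in ['top','scene']:
  for l in ['lid_a','holder','lip','seat','mat']:
    print(c,l,[(np.round(d['position'],1).tolist(),round(d['score'],2)) for d in imaging.landmark_of(c,l)])
print(r.get_state()['time_s'])
E
```

```text
pics
{'time_s': 0.0, 'joints': array([ 8.96168026e+01,  2.05904731e+01,  6.35346078e-01, -1.94701291e-02,
       -7.01383184e+01, -1.65072362e+01]), 'qd': array([ 0.01958624,  0.01301976, -0.02245194,  0.05278375,  0.03251261,
        0.07885093]), 'joint_torque': array([-5.86117621e-04, -5.82714844e+01,  2.93061876e+01,  6.99756280e+00,
        7.03525831e-03, -1.66162267e-04]), 'tcp_pos': array([0.19600002, 0.64540463, 0.22564756]), 'eef_rot': array([-8.99052050e+01,  9.00468023e-03,  1.63102944e+02]), 'contact_force': array([ 0.12706337,  0.23556391, -0.85194073]), 'moment': array([ 0.00954446,  0.04434379, -0.03465865]), 'gripper_width': 0.08777569881460295} 0.0188
scene {'mtx': array([[362.59125327,   0.        , 324.8226467 ],
       [  0.        , 362.59125327, 194.48799133],
       [  0.        ,   0.        ,   1.        ]]), 'R': array([[-0.74700044,  0.66447664,  0.02147411],
       [ 0.36253657,  0.43421142, -0.82463791],
       [-0.55727693, -0.60821973, -0.5652532 ]]), 't': array([ 0.31931963, -0.10773285,  1.3366568 ])}
top {'mtx': array([[442.67139369,   0.        , 3
[... 573 characters left out ...]
0383648e-02],
       [-2.05340073e-04, -3.00837514e-01,  9.53675389e-01,
        -1.57169611e-01],
       [ 9.99998895e-01, -1.46610729e-03, -2.47170292e-04,
        -2.31980940e-04],
       [ 0.00000000e+00,  0.00000000e+00,  0.00000000e+00,
         1.00000000e+00]])}
top lid_a [([242.5, 203.0], 0.95), ([283.5, 165.4], 0.74), ([299.0, 203.1], 0.64)]
top holder [([368.3, 191.6], 0.9)]
top lip [([371.0, 187.5], 0.63)]
top seat [([370.6, 188.1], 0.79)]
top mat [([272.9, 186.6], 0.88)]
scene lid_a [([370.5, 259.6], 0.82), ([328.1, 228.6], 0.75), ([302.6, 261.9], 0.61)]
scene holder [([269.5, 196.4], 0.74)]
scene lip []
scene seat [([368.1, 261.5], 0.27)]
scene mat [([330.6, 252.2], 0.89)]
0.65
```

View pics/top0.png

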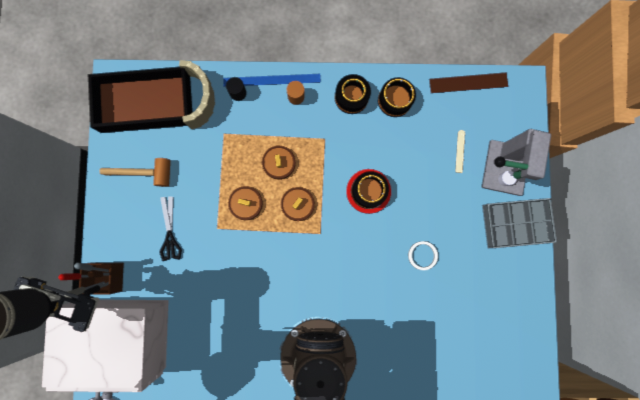

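View pics/scene0.png

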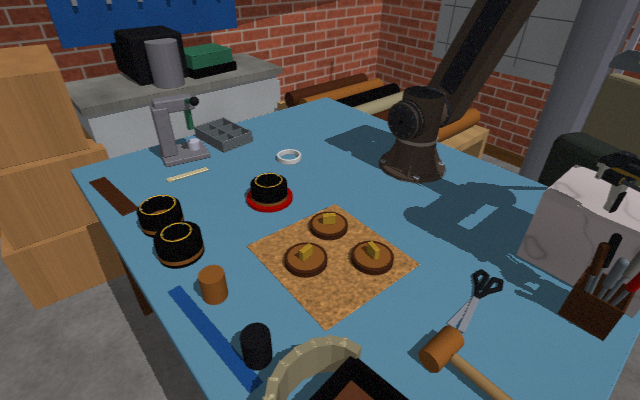

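View pics/wrist0.png

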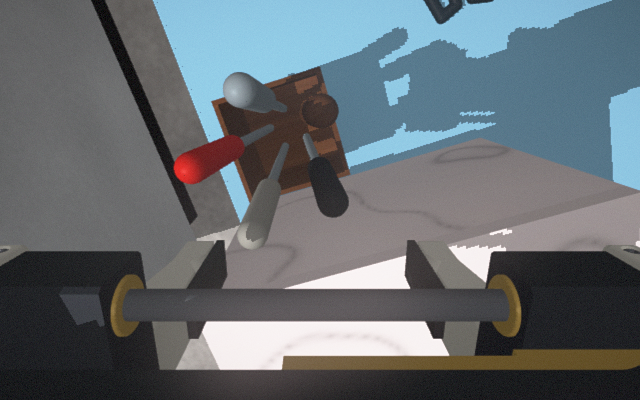

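The top view shows three lids on the mat, at about (246,203), (298,203) and (279,162). The ringed canister is at about (370,189). In the scene view the lids are at (371,259), (328,228) and (303,261). I'll triangulate these next and measure the handle yaws.

```bash
cat >> h.py <<'E'
def proj_mats(c):
    k=imaging.get_calibration(c); return k['mtx']@np.c_[k['R'],k['t']]
def tri(obs): # list of (P,uv)
    A=[]
    for P,(u,v) in obs: A+= [u*P[2]-P[0], v*P[2]-P[1]]
    X=np.linalg.svd(np.array(A))[2][-1]; return X[:3]/X[3]
def plane(P,uv,z):
    A=np.array([uv[0]*P[2]-P[0],uv[1]*P[2]-P[1]])
    return np.r_[np.linalg.solve(A[:,:2],-A[:,2]*z-A[:,3]),z]
def wristP(st=None):
    from scipy.spatial.transform import Rotation as R
    st=st or r.get_state(); k=imaging.get_calibration('wrist')
    T=np.eye(4); T[:3,:3]=R.from_euler('xyz',st['eef_rot'],degrees=True).as_matrix(); T[:3,3]=st['tcp_pos']
    W=np.linalg.inv(T@k['T_tool_cam']); return k['mtx']@W[:3]
E
python3 - <<'E'
from h import *
Pt,Ps=proj_mats('top'),proj_mats('scene')
for n,a,b in [('A left',(242.5,203),(370.5,259.6)),('B right',(299,203.1),(328.1,228.6)),('C',(283.5,165.4),(302.6,261.9)),('hold',(368.3,191.6),(269.5,196.4)),('mat',(272.9,186.6),(330.6,252.2))]:
    print(n,tri([(Pt,a),(Ps,b)]).round(4))
im=cv2.imread('pics/top0.png'); hsv=cv2.cvtColor(im,cv2.COLOR_BGR2HSV)
for (u,v) in [(246,203),(298,203),(280,162)]:
    s=im[v-26:v+26,u-26:u+26]
    cv2.imwrite(f'pics/c{u}.png',cv2.resize(s,None,fx=10,fy=10,interpolation=cv2.INTER_CUBIC))
ims=np.hstack([cv2.imread(f'pics/c{u}.png')[:, :] for u in (246,298,280)]); cv2.imwrite('pics/lids.png',cv2.resize(ims,(780,260)))
E
```

```text
A left [0.4785 0.2424 0.0068]
B right [ 0.4771  0.0673 -0.0029]
C [ 0.604   0.1175 -0.015 ]
hold [ 0.5177 -0.1565  0.0068]
mat [ 0.5327  0.1487 -0.0021]
```

View pics/lids.png

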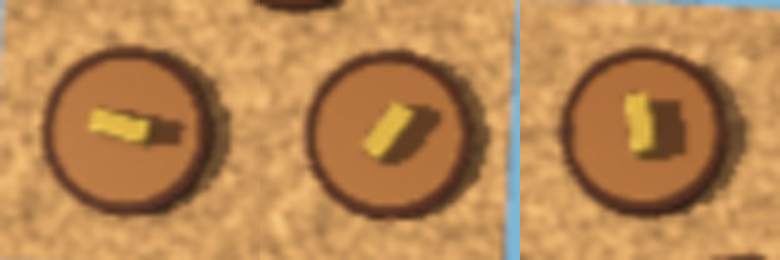

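Handle yaws from the crop are about 73° for A, −31° for B and 13° for C, modulo 180. Next I move the wrist camera over the lids and the canister.

drive_tool --pt "1 -1 4 0 0 0.05" --pt "3 -4 7 0 0 0.1" --pt "5 -8 7 0 0 0.15" --pt "8 -12 7 0 0 0.2" --pt "10 -16 7 0 0 0.25" --pt "12 -20 7 0 0 0.3" --pt "14 -23 7 0 0 0.3" --pt "16 -26 7 0 0 0.3"

```text
time_s: 1.32
tcp_pos: [0.3508, 0.3927, 0.2971]
eef_rot: [-90.1, 0.0, -179.7]
contact_force: [1.1, 0.8, -1.4]
gripper_width: 0.0874
```

drive_tool --pt "2 -4 0 0 0 0" --pt "4 -8 0 0 0 0" --pt "6 -12 0 0 0 0" --pt "8 -16 0 0 0 0" --pt "10 -20 0 0 0 0" --pt "12 -24 0 0 0 0" --pt "14 -28 0 0 0 0" --pt "16 -31 0 0 0 0"

```text
time_s: 1.98
tcp_pos: [0.5025, 0.096, 0.2973]
eef_rot: [-90.0, 0.1, -179.7]
contact_force: [0.4, 1.3, 0.9]
gripper_width: 0.0876
```

drive_tool --pt "0 -3 -2 0 0 0" --pt "0 -5 -2 0 0 0" --pt "0 -5 -2 0 0 0" --pt "0 -5 -2 0 0 0" --pt "0 -5 -2 0 0 0" --pt "0 -5 -2 0 0 0" --pt "0 -5 -2 0 0 0" --pt "0 -5 -2 0 0 0"

```text
time_s: 2.65
tcp_pos: [0.5024, 0.049, 0.2767]
eef_rot: [-90.0, 0.0, -179.6]
contact_force: [-0.1, -0.8, 0.1]
gripper_width: 0.0876
```

```bash
python3 - <<'E'
from h import *
st=r.get_state(); print(st['tcp_pos'],st['eef_rot'],st['joints'].round(1),st['contact_force'],st['time_s'])
P=wristP(st); im=imaging.capture('wrist'); save('w1',im); np.save('w1P.npy',P)
for l in ['lid_a','holder','lip','seat']:
    for d in imaging.landmark_of('wrist',l): print(l,np.round(d['position'],1),round(d['score'],2),plane(P,d['position'],{'lid_a':.003,'holder':0,'lip':.072,'seat':.06}[l]).round(4))
E
```

```text
[0.5023661  0.04896789 0.27673631] [-9.00120886e+01  1.92063080e-02 -1.79622363e+02] [ 27.9   2.5 -15.7  -0.  -71.7  62.5] [-0.06268804 -0.82828441  0.05128055] 2.65
lid_a [299.1 172. ] 0.8 [0.4798 0.0689 0.003 ]
lid_a [241.3  57.1] 0.79 [0.6119 0.1326 0.003 ]
```

View pics/w1.png

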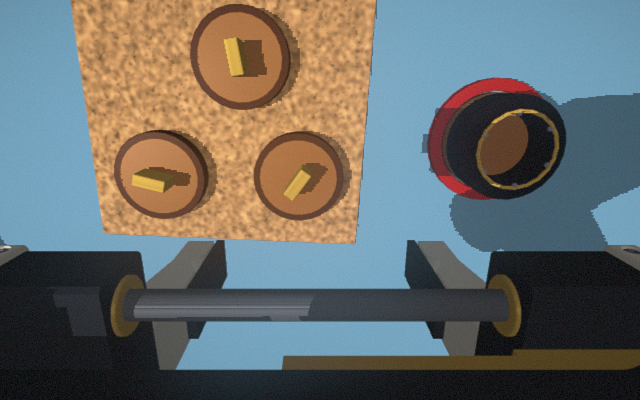

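The wrist view shows lids at (161,174), (299,174) and (240,57), and the canister mouth at about (517,148). I'll fit circles by intersecting the edge pixels with the known planes.

```bash
cat >> h.py <<'E'
from scipy.optimize import least_squares
def circ(P,pts,z):
    X=np.array([plane(P,p,z)[:2] for p in pts])
    f=lambda q:np.hypot(X[:,0]-q[0],X[:,1]-q[1])-q[2]
    s=least_squares(f,[*X.mean(0),.05],loss='soft_l1',f_scale=.0008); return s.x, np.std(f(s.x))
def radial(im,c,rmax,mask):
    # outermost mask pixel along rays
    out=[]
    for a in np.linspace(0,2*np.pi,180,endpoint=False):
        rr=np.arange(5,rmax,.25); u=c[0]+rr*np.cos(a); v=c[1]+rr*np.sin(a)
        ok=(u>=0)&(u<639)&(v>=0)&(v<399)
        m=mask[np.round(v[ok]).astype(int),np.round(u[ok]).astype(int)]
        if m.any(): i=np.where(m)[0]; out.append((u[ok][i[0]],v[ok][i[0]],u[ok][i[-1]],v[ok][i[-1]]))
    return np.array(out)
def handle(P,im,c,half,z=.050):
    hsv=cv2.cvtColor(im,cv2.COLOR_RGB2HSV); m=((hsv[...,0]>20)&(hsv[...,0]<32)&(hsv[...,1]>120)&(hsv[...,2]>120)).astype(np.uint8)
    b=np.zeros_like(m); u,v=map(int,c); b[max(0,v-half):v+half,max(0,u-half):u+half]=1; m*=b
    n,l,s,_=cv2.connectedComponentsWithStats(m); i=1+np.argmax(s[1:,4]); ys,xs=np.where(l==i)
    X=np.array([plane(P,(x,y),z)[:2] for x,y in zip(xs,ys)],np.float32)
    (cx,cy),(w,h),a=cv2.minAreaRect(X*1000); 
    box=cv2.boxPoints(((cx,cy),(w,h),a)); e=box[1]-box[0]; f=box[2]-box[1]; g=e if np.hypot(*e)>np.hypot(*f) else f
    return (cx,cy),(w,h),np.degrees(np.arctan2(g[1],g[0]))%180
E
python3 - <<'E'
from h import *
im=cv2.cvtColor(cv2.imread('pics/w1.png'),cv2.COLOR_BGR2RGB); P=np.load('w1P.npy')
for c in [(161,174),(299,174),(240,57)]:
    hsv=cv2.cvtColor(im,cv2.COLOR_RGB2HSV)
    print(im[c[1]+20,c[0]-20],hsv[c[1]+20,c[0]-20], handle(P,im,c,35))
    # tan disc region: flood
    m=np.zeros((402,642),np.uint8); cv2.floodFill(im.copy(),m,(c[0]-20,c[1]+20),0,(12,12,12),(12,12,12),4|(255<<8)|cv2.FLOODFILL_MASK_ONLY|cv2.FLOODFILL_FIXED_RANGE)
    mm=m[1:-1,1:-1]>0; pts=radial(im,c,60,mm); print('disc',circ(P,pts[:,2:],.020))
    # brown rim: dark
    rim=(im.max(2)<105)&(im[...,0]>im[...,2]*1.4)
    k=radial(im,c,56,rim); 
    print('rim',circ(P,k[:,2:],.020))
hsv=cv2.cvtColor(im,cv2.COLOR_RGB2HSV)
gold=(hsv[...,0]>18)&(hsv[...,0]<34)&(hsv[...,1]>110)&(hsv[...,2]>70)
k=radial(im,(517,149),60,gold); print(len(k))
print('lip out',circ(P,k[:,2:],.071),'in',circ(P,k[:,:2],.071))
red=(hsv[...,1]>180)&((hsv[...,0]<5)|(hsv[...,0]>174))&(im[...,0]>120)
E
```

```text
[188 131  85] [ 13 140 188] ((478.15673828125, 235.15731811523438), (32.44139099121094, 12.365057945251465), np.float32(74.974045))
disc (array([0.47807556, 0.23574861, 0.04423128]), np.float64(0.0022901393514330646))
rim (array([0.47928881, 0.22899071, 0.05341987]), np.float64(0.014419608899480093))
[169 115  67] [ 14 154 169] ((489.9170837402344, 66.08983612060547), (1.5658859014511108, 2.3805716037750244), np.float32(134.14119))
disc (array([0.47634344, 0.06966792, 0.04501505]), np.float64(0.0004355850202153186))
rim (array([0.47796638, 0.06833163, 0.05315315]), np.float64(0.0011095174138947876))
[189 130  84] [ 13 142 189] ((609.4161376953125, 131.55648803710938), (34.094669342041016, 12.53421401977539), np.float32(8.260755))
disc (array([0.60815457, 0.13494665, 0.04199978]), np.float64(0.0031134272400918867))
rim (array([0.60957516, 0.12991912, 0.05327087]), np.float64(0.0011492905821678073))
180
lip out (array([ 0.52042148, -0.1564253 ,  0.04131497]), np.float64(0.0005012141532975804)) in (array([ 0.52043305, -0.15619181,  0.03787233]), np.float64(0.0006581249232008883))
```

```bash
sed -i 's/hsv\[...,1\]>120)&(hsv\[...,2\]>120/hsv[...,1]>120)\&(hsv[...,2]>150/; s/(hsv\[...,0\]>20)&/(hsv[...,0]>=19)\&/' h.py; python3 - <<'E'
from h import *
im=cv2.cvtColor(cv2.imread('pics/w1.png'),cv2.COLOR_BGR2RGB); P=np.load('w1P.npy')
hsv=cv2.cvtColor(im,cv2.COLOR_RGB2HSV); print(hsv[184,296],hsv[176,304],hsv[180,150])
print(handle(P,im,(299,174),35),handle(P,im,(161,174),35))
E
```

```text
[ 20 159 207] [ 20 160 210] [ 20 159 226]
((476.9678955078125, 69.87251281738281), (14.196280479431152, 34.74188995361328), np.float32(144.11172)) ((477.83258056640625, 234.93310546875), (34.62474822998047, 13.007659912109375), np.float32(75.30959))
```

drive_tool --pt "-1 1 -3 0 0 -0.1" --pt "-2 2 -6 0 0 -0.2" --pt "-2.5 2 -9 0 0 -0.3" --pt "-2.5 2 -12 0 0 -0.4" --pt "-2.5 2 -15 0 0 -0.5" --pt "-2.5 2 -17 0 0 -0.6" --pt "-2.5 2 -17 0 0 -0.635" --pt "-2.5 2 -17 0 0 -0.635"

```text
time_s: 3.57
tcp_pos: [0.4766, 0.0677, 0.1052]
eef_rot: [-89.8, -0.1, 143.8]
contact_force: [1.3, 0.4, 0.3]
gripper_width: 0.088
```

```bash
python3 - <<'E'
from h import *
st=r.get_state(); print(st['tcp_pos'],st['eef_rot'])
P=wristP(st); im=imaging.capture('wrist'); save('w2',im); np.save('w2P.npy',P)
p=P@np.r_[.477,.0695,.05,1]; print(p[:2]/p[2], handle(P,im,p[:2]/p[2],70))
E
```

```text
[0.47655721 0.06768385 0.10521035] [-8.98330266e+01 -6.74168380e-02  1.43825644e+02]
[313.55185224 220.38162442] ((476.9878845214844, 69.14672088623047), (12.937435150146484, 34.64374923706055), np.float32(143.6818))
```

View pics/w2.png

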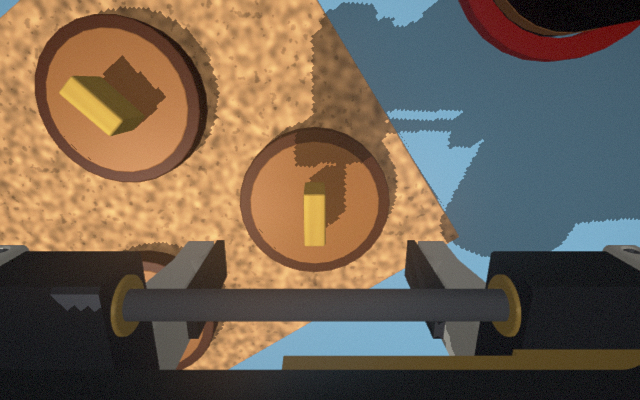

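The handle is at (314,218), aligned with the jaws and between the fingers. I go down and close on it.

drive_tool --pt "0 0.15 -2 0 0 0" --pt "0 0.15 -4 0 0 0" --pt "0 0.15 -6 0 0 0" --pt "0 0.15 -7.5 0 0 0" --pt "0 0.15 -8.1 0 0 0" --pt "0 0.15 -8.1 0 0 0" --pt "0 0.15 -8.1 0 0 0" --pt "0 0.15 -8.1 0 0 0"

```text
time_s: 4.28
tcp_pos: [0.4783, 0.0701, 0.0268]
eef_rot: [-90.1, 0.1, 144.0]
contact_force: [0.3, -0.3, 0.6]
gripper_width: 0.0876
```

drive_tool --pt "0 0 0 0 0 0" --pt "0 0 0 0 0 0" --pt "0 0 0 0 0 0" --pt "0 0 0 0 0 0" --pt "0 0 0 0 0 0" --pt "0 0 0 0 0 0" --pt "0 0 0 0 0 0" --pt "0 0 0 0 0 0" --claw 0 --squeeze 45

```text
time_s: 4.95
tcp_pos: [0.4773, 0.0696, 0.0255]
eef_rot: [-90.0, -0.0, 143.9]
contact_force: [0.7, 0.9, -0.2]
gripper_width: 0.0394
```

drive_tool --pt "0 0 0 0 0 0" --pt "0 0 0 0 0 0" --pt "0 0 0 0 0 0" --pt "0 0 0 0 0 0" --pt "0 0 0 0 0 0" --pt "0 0 0 0 0 0" --pt "0 0 0 0 0 0" --pt "0 0 0 0 0 0"

```text
time_s: 5.62
tcp_pos: [0.4771, 0.0694, 0.0255]
eef_rot: [-90.0, -0.0, 143.9]
contact_force: [-1.1, -2.3, 0.7]
gripper_width: 0.0135
```

drive_tool --pt "0 0 2 0 0 0" --pt "0 0 4 0 0 0" --pt "0 0 7 0 0 0" --pt "0 0 10 0 0 0" --pt "0 0 12 0 0 0" --pt "0 0 12 0 0 0" --pt "0 0 12 0 0 0" --pt "0 0 12 0 0 0"

```text
time_s: 6.28
tcp_pos: [0.4767, 0.0695, 0.1448]
eef_rot: [-90.0, -0.0, 143.9]
contact_force: [0.5, 0.6, -1.1]
gripper_width: 0.0136
```

```bash
python3 - <<'E'
from h import *
st=r.get_state(); print(st['tcp_pos'],st['eef_rot'],st['contact_force'],st['moment'],st['gripper_width'])
P=wristP(st); im=imaging.capture('wrist'); save('w3',im); np.save('w3P.npy',P)
E
```

```text
[0.47673179 0.06948898 0.14484523] [-8.99767085e+01 -4.14006300e-02  1.43895351e+02] [ 0.47097554  0.57472741 -1.06319751] [0.00379438 0.01166147 0.0274832 ] 0.013619761008293955
```

View pics/w3.png

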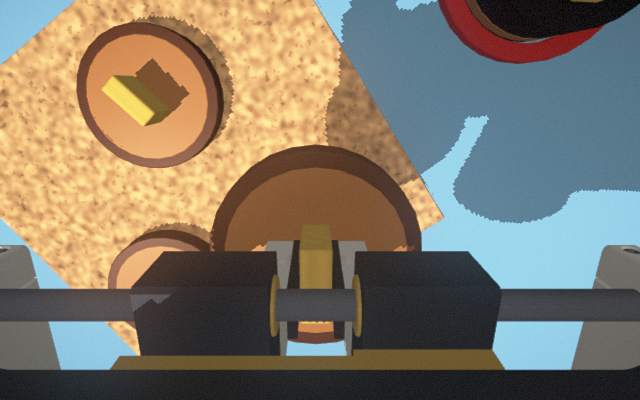

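The lid is held at (317,230) and the opening is 13.6 mm. Next I look at the canister mouth with the lid held beside it.

drive_tool --pt "-0.5 -3 0.5 0 0 0" --pt "-1 -6 1 0 0 0" --pt "-1.5 -9 1.5 0 0 0" --pt "-2 -12 2 0 0 0" --pt "-2.5 -15 2 0 0 0" --pt "-2.9 -17.3 2 0 0 0" --pt "-2.9 -17.3 2 0 0 0" --pt "-2.9 -17.3 2 0 0 0"

```text
time_s: 7.0
tcp_pos: [0.4473, -0.1045, 0.1643]
eef_rot: [-89.9, -0.1, 143.8]
contact_force: [0.4, 1.2, -1.9]
gripper_width: 0.0137
```

```bash
cat >> h.py <<'E'
def lipfit(P,im,guess=(.5204,-.1563),zz=.071):
    p=P@np.r_[guess,zz,1]; c=p[:2]/p[2]
    hsv=cv2.cvtColor(im,cv2.COLOR_RGB2HSV)
    gold=(hsv[...,0]>18)&(hsv[...,0]<34)&(hsv[...,1]>110)&(hsv[...,2]>70)
    k=radial(im,c,90,gold); return c,len(k),circ(P,k[:,2:],zz),circ(P,k[:,:2],zz)
E
python3 - <<'E'
from h import *
st=r.get_state(); print(st['tcp_pos'],st['eef_rot'])
P=wristP(st); im=imaging.capture('wrist'); save('w4',im); np.save('w4P.npy',P)
print(lipfit(P,im))
E
```

```text
[ 0.44730368 -0.104484    0.16429376] [-8.99057812e+01 -1.05165133e-01  1.43756237e+02]
(array([313.86453724,  71.28815812]), 180, (array([ 0.52059857, -0.15719134,  0.0414704 ]), np.float64(0.00029137211657922677)), (array([ 0.52025868, -0.15713303,  0.03754824]), np.float64(0.0005321716181011468)))
```

View pics/w4.png

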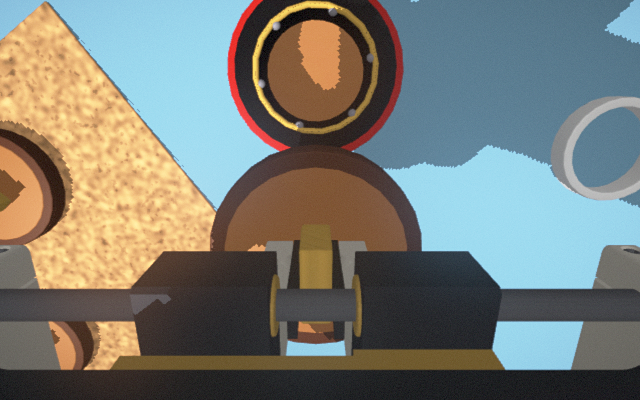

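The canister mouth is at about (317,68) and both edge fits put its centre at (0.5204, −0.1572). I move over it.

drive_tool --pt "2 -1.5 0 0 0 0" --pt "4 -3 0 0 0 0" --pt "6 -4.5 0 0 0 0" --pt "7.3 -5.3 -1 0 0 0" --pt "7.3 -5.3 -3 0 0 0" --pt "7.3 -5.3 -5 0 0 0" --pt "7.3 -5.3 -6 0 0 0" --pt "7.3 -5.3 -6 0 0 0"

```text
time_s: 7.72
tcp_pos: [0.5196, -0.1555, 0.1026]
eef_rot: [-89.8, -0.3, 144.0]
contact_force: [-1.0, 0.2, -1.3]
gripper_width: 0.0138
```

drive_tool --pt "0 0 0 0 0 0" --pt "0 0 0 0 0 0" --pt "0 0 -0.2 0 0 0" --pt "0 0 -0.4 0 0 0" --pt "0 0 -0.6 0 0 0" --pt "0 0 -0.8 0 0 0" --pt "0 0 -0.8 0 0 0" --pt "0 0 -0.8 0 0 0"

```text
time_s: 8.38
tcp_pos: [0.5212, -0.1564, 0.0975]
eef_rot: [-90.0, -0.0, 143.9]
contact_force: [0.5, -0.2, -1.5]
gripper_width: 0.0133
```

drive_tool --pt "-0.08 -0.08 0 0 0 0" --pt "-0.08 -0.08 -0.1 0 0 0" --pt "-0.08 -0.08 -0.2 0 0 0" --pt "-0.08 -0.08 -0.3 0 0 0" --pt "-0.08 -0.08 -0.4 0 0 0" --pt "-0.08 -0.08 -0.5 0 0 0" --pt "-0.08 -0.08 -0.5 0 0 0" --pt "-0.08 -0.08 -0.5 0 0 0"

```text
time_s: 9.05
tcp_pos: [0.5207, -0.1573, 0.0926]
eef_rot: [-90.0, 0.0, 143.9]
contact_force: [0.1, -1.2, -1.8]
gripper_width: 0.0137
```

drive_tool --pt "0 0 -0.1 0 0 0" --pt "0 0 -0.2 0 0 0" --pt "0 0 -0.3 0 0 0" --pt "0 0 -0.4 0 0 0" --pt "0 0 -0.4 0 0 0" --pt "0 0 -0.4 0 0 0" --pt "0 0 -0.4 0 0 0" --pt "0 0 -0.4 0 0 0"

```text
time_s: 9.72
tcp_pos: [0.521, -0.1577, 0.0892]
eef_rot: [-90.0, 0.1, 143.9]
contact_force: [-0.7, -5.1, 6.1]
gripper_width: 0.014
```

The lid went below the bead level with the underside at about 66.7 mm, where the balls are, so this looks like the fitting lid. I relieve the side force and push down.

drive_tool --pt "0 -0.05 0 0 0 0" --pt "0 -0.05 0 0 0 0" --pt "0 -0.05 0 0 0 0" --pt "0 -0.05 -0.1 0 0 0" --pt "0 -0.05 -0.1 0 0 0" --pt "0 -0.05 -0.2 0 0 0" --pt "0 -0.05 -0.2 0 0 0" --pt "0 -0.05 -0.2 0 0 0"

```text
time_s: 10.38
tcp_pos: [0.5212, -0.158, 0.0877]
eef_rot: [-90.0, 0.1, 143.9]
contact_force: [-2.9, -2.2, 9.3]
gripper_width: 0.014
```

drive_tool --pt "-0.04 -0.03 0 0 0 0" --pt "-0.04 -0.03 -0.1 0 0 0" --pt "-0.04 -0.03 -0.2 0 0 0" --pt "-0.04 -0.03 -0.3 0 0 0" --pt "-0.04 -0.03 -0.4 0 0 0" --pt "-0.04 -0.03 -0.4 0 0 0" --pt "-0.04 -0.03 -0.4 0 0 0" --pt "-0.04 -0.03 -0.4 0 0 0"

```text
time_s: 11.05
tcp_pos: [0.5206, -0.1579, 0.0825]
eef_rot: [-90.0, 0.0, 143.9]
contact_force: [2.8, -1.1, 0.6]
gripper_width: 0.0134
```

drive_tool --pt "0 0 -0.1 0 0 0" --pt "0 0 -0.2 0 0 0" --pt "0 0 -0.2 0 0 0" --pt "0 0 -0.2 0 0 0" --pt "0 0 -0.2 0 0 0" --pt "0 0 -0.2 0 0 0" --pt "0 0 -0.2 0 0 0" --pt "0 0 -0.2 0 0 0"

```text
time_s: 11.72
tcp_pos: [0.5207, -0.1579, 0.0825]
eef_rot: [-90.0, 0.1, 144.0]
contact_force: [-2.8, 2.9, 19.2]
gripper_width: 0.0138
```

It stops firm at 60 mm with 19 N. I ease off and open, then rise.

drive_tool --pt "0 0 0.1 0 0 0" --pt "0 0 0.2 0 0 0" --pt "0 0 0.2 0 0 0" --pt "0 0 0.2 0 0 0" --pt "0 0 0.2 0 0 0" --pt "0 0 0.2 0 0 0" --pt "0 0 0.2 0 0 0" --pt "0 0 0.2 0 0 0"

```text
time_s: 12.38
tcp_pos: [0.5206, -0.1579, 0.0826]
eef_rot: [-90.0, 0.0, 143.9]
contact_force: [5.3, 0.8, -0.3]
gripper_width: 0.0138
```

drive_tool --pt "0 0 0 0 0 0" --pt "0 0 0 0 0 0" --pt "0 0 0 0 0 0" --pt "0 0 0 0 0 0" --pt "0 0 0 0 0 0" --pt "0 0 0 0 0 0" --pt "0 0 0 0 0 0" --pt "0 0 0 0 0 0" --claw 0.8

```text
time_s: 13.05
tcp_pos: [0.52, -0.158, 0.0825]
eef_rot: [-90.0, -0.0, 143.9]
contact_force: [-0.4, 0.5, -0.4]
gripper_width: 0.0614
```

drive_tool --pt "0 0 1 0 0 0" --pt "0 0 3 0 0 0" --pt "0 0 5 0 0 0" --pt "0 0 8 0 0 0" --pt "0 0 12 0 0 0" --pt "-3 2 15 0 0 0" --pt "-6 4 16 0 0 0" --pt "-6 4 16 0 0 0"

```text
time_s: 13.72
tcp_pos: [0.4576, -0.1166, 0.2474]
eef_rot: [-90.3, 0.3, 143.9]
contact_force: [-0.4, 1.0, -1.1]
gripper_width: 0.07
```

```bash
python3 - <<'E'
from h import *
st=r.get_state(); print(st['tcp_pos'],st['eef_rot'],st['contact_force'],st['gripper_width'])
P=wristP(st); im=imaging.capture('wrist'); save('w5',im)
p=P@np.r_[.5205,-.1575,.107,1]; c=p[:2]/p[2]; print(c,handle(P,im,c,60,.107))
m=np.zeros((402,642),np.uint8)
Pt,Ps=proj_mats('top'),proj_mats('scene'); t=imaging.capture('top'); s=imaging.capture('scene')
save('top5',t)
save('cs5',cv2.resize(s[140:280,220:420],None,fx=4,fy=4,interpolation=cv2.INTER_CUBIC))
a=imaging.landmark_of('top','lid_a');b=imaging.landmark_of('scene','lid_a')
for d in a: print('top',d['position'].round(1) if hasattr(d['position'],'round') else d['position'])
for d in b: print('sc',d['position'])
for z in (.06,.067,.072):print(z,[(lambda q:(q[:2]/q[2]).round(1))(Q@np.r_[.5205,-.1575,z,1]) for Q in (Pt,Ps)])
E
```

```text
[ 0.45761312 -0.11657701  0.2473544 ] [-90.29856472   0.2569762  143.92608731] [-0.38713962  0.96676583 -1.13120775] 0.06999694134799048
[312.06159908  93.50954062] ((520.5595703125, -156.90933227539062), (12.192618370056152, 34.57991027832031), np.float32(143.86508))
top [242.3, 203.8]
top [280.5, 164.7]
sc [269.2, 186.2]
sc [305.0, 260.0]
sc [369.7, 259.6]
0.06 [array([371.3, 188. ]), array([268.3, 182.4])]
0.067 [array([371.6, 187.7]), array([268.1, 180.5])]
0.072 [array([371.8, 187.5]), array([268. , 179.1])]
```

View pics/w5.png

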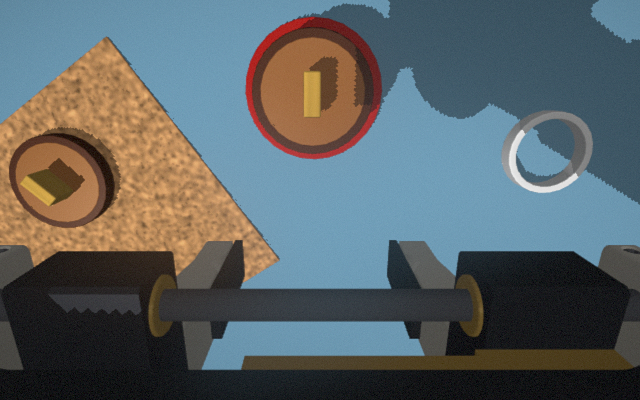

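View pics/cs5.png

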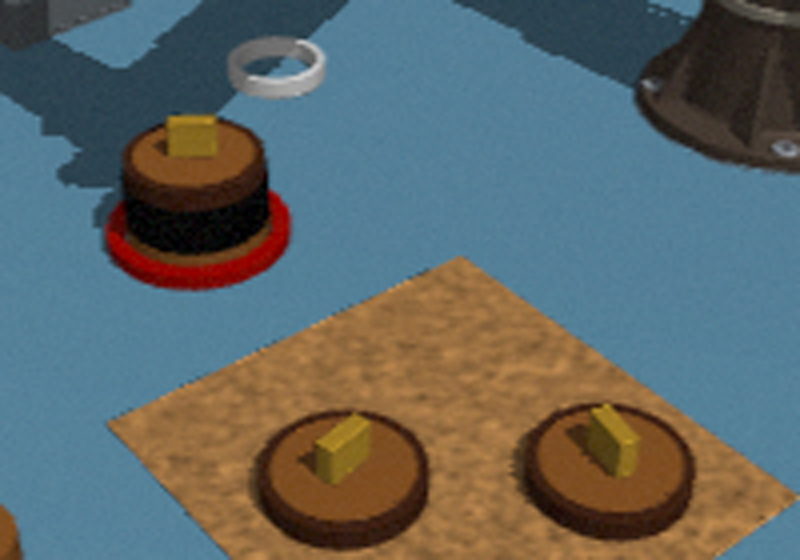

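The wrist view shows the lid at (312,93), concentric in the red ring. The scene crop shows it level on the shoulder with no lip showing, and the other two lids flat on the mat. The gripper is clear, so I hand the job in.

```bash
python3 - <<'E'
from h import *
print(r.get_state()['time_s'], r.close_job())
E
```

```text
the job is handed in; nothing more can be done
13.9667 None
```

The canister in the red ring is closed, and I handed the job in at about 14 s; no verdict was reported. The first lid I tried, the right-hand one nearer the robot, was the one that fits.

- **Fit:** it passed bead level and stopped on the balls with its underside at about 66.7 mm. It then clicked down under roughly 9 N and stood firm at about 60 mm against a 19 N push.
- **Last checks:** the handle centre was measured at (0.5206, −0.1569) against a canister axis of about (0.5204, −0.1572), so under 1 mm off. In the scene image the lid looks level, with no gap and no lip showing.
- **The rest:** the other two lids were never touched and lie flat on the mat. I didn't touch the tape, mallet, folder or scissors, and the gripper was clear at the end.
- **One disagreement:** the trained network placed the seated lid's origin in the scene image about 4 pixels lower than the calibration predicts. That is within its usual scatter. The final top view found only the two lids on the mat, missing the one on the canister.

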